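Close and lock the battery pack's cover

ROBOT

A 6-joint arm with a two-finger parallel gripper is mounted at the origin on a cart in front of the work surface, level with it; the furniture and walls round the work are solid. World frame = base frame: x ahead of the robot, y to its left, z up, the work surface at z = 0. Lengths are in m, angles in rad, forces in N, time in s.
With the tool pointing down it reaches from about 0.3 to 0.775 m from the base axis. Payload 14.6 kg.
Tool frame: the origin (TCP) lies midway between the tips of the shut fingers; the grasp point (between the pads) lies 19 mm behind it (manip.grip_depth is the distance from the TCP to the grasp point, in m); z points along the fingers, y is the line along which they close (so a half turn about z gives the same grasp; the last joint's range is limited). The gripper opens to 85 mm and grips with 20 to 120 N. Pads are 22 mm wide; open, the fingers measure 114 mm over their backs; the gripper's body (76 mm by 85 mm) begins 54 mm behind the grasp point. The pads swing forward as they close: fully open they stand 13 mm farther back than shut.
Start: joints at [-1.251, 0.3, 1.521, -0, 1.321, -0.067], TCP at [0.207, -0.509, 0.231] pointing down, gripper open.
Joint ranges: [-3.03, 3.03], [-0.79, 2.21], [0.23, 2.52], [-1.04, 4.18], [0, 3.07], [-2.55, 2.55]. Speed limits (rad/s): [2.22, 2.22, 2.57, 3.14, 3.14, 3.14].

INTERFACE

Orientations are given as a unit quaternion [x, y, z, w].
In Python, from station import monitor, viewer, order, manip gives the robot as it stands.
- The arm moves only by the tool apply_moves, never from a script. Its argument "moves" is a list of rows, each a list of 7 numbers: the shift along the tool's x, y, z in cm, then the turn, a rotation vector about the tool's x, y, z in degrees, then the finger opening in cm, from 0 to 8.54. A call has 1 to 12 rows; each row is the pose to reach, as a shift and turn from the pose commanded when the call began, along the tool's axes at that moment; what a row does not reach only later rows make up. A row lasts 1/12 s, in which the tool goes at most 41.7 mm and 7.16 degrees, less where a joint would pass 70% of its speed; a pose out of reach is approached as far as the arm can. A call with a gripper value outside its range is refused whole. The fingers move at their own pace and stop on an object; "newtons" is the grip in N (left out, the last holds). Time passes only in rows, so rows that repeat a pose let the fingers close. It gives the time, the measured TCP pose, the force, the opening and the grip force at its end, in the units of the state.
- monitor.state(): the state, without advancing time (a new reading comes with each control period).
- viewer.capture(name): name is "side" or "top"; returns a dict with "pixels" (420x560x3 uint8, red, green, blue), "fx", "fy", "cx", "cy" (pixels), "rvec" (rotation vector, rad) and "tvec" (3), from world to camera coordinates, as OpenCV has them. Camera axes: x right, y down, z forward; pixel columns grow to the right and rows downward; lengths in m; the calibration is good to about 2 mm. A picture is of the moment at which its call begins. There is no depth.
- order.job_done(): hands the job in; it is judged then, once.
The state is a dict: "time": time; "qpos": joint angles; "joint_velocities": joint speeds; "joint_efforts": joint torques, N m; "tool_pos": TCP position; "eef_rot": TCP orientation; "contact_force": force on the tool from outside, world axes, zero at the start; "wrist_torque": the same for the moment, N m; "finger_gap": finger opening in m; "gripper_force": force on a finger pad.
Only numpy, scipy, OpenCV 4.12 (cv2) and the standard library are available. Lean on these libraries where they do the work, as an engineer would, in place of code of your own. Each camera call takes 0.05 s, during which the arm holds its last target. There are 200 camera calls.

TASK

The fresh cells are in the battery pack. Push its sliding cover fully home over them, then nudge the orange lock slide across its detent so that the bolt holds the cover shut and the green field shows. Keep the pack about where it stands and leave the other things on the desk alone.

Things in the scene. Friction and masses are not known exactly. Their poses are not given: they have to be found in the camera images.
- pack: Loose grey battery pack on rubber feet, about 0.8 kg, 196 (x) x 84 (y) x 36 mm high; origin at the centre of its underside. Rails and end walls are 36 mm above the desk. The nose with red and black sockets (38 mm high) is at the +x end, from x = +76 mm; the ribbed deck between nose and cover is 30 mm high. The cells lie uncovered at the -x end.
- cover (a joint): Travel of the grey cover plate, 90 (x) x 63 (y) mm, top 34.8 mm above the desk: 0 = fully home against the stop at the pack's -x end, grows to at most 0.050 m as it is drawn open toward the pack's +x. It runs with about 1 N of friction and stays where it is left.
- thumb_bar (a point): Middle of the top edge of the rear (pack +x) face of the cover's black thumb bar, 41.8 mm above the desk. The bar is 50 mm long in the pack's y, 8 mm thick in x and stands 7 mm above the cover. Pushing this face toward the pack's -x closes the cover. It moves with the cover.
- lock (a joint): Lock slide's travel: 0 = unlocked (red field seen), 0.010 m = locked (green field seen), growing toward the pack's +y. A spring detent half way takes about 3.5 N of push, then snaps it on. Its bolt enters the notch in the +y rail only with the cover home within about 2 mm; otherwise it strikes the rail and springs back.
- ridge (a point): Middle of the top of the lock slide's orange ridge, 40.8 mm above the desk. The ridge is 20 mm long in the pack's x, 8 mm thick in y and stands 6 mm above the cover; the rest of the slide is flush. The cover is clear for 28 mm on its -y side. It lies 36 mm toward -x from the thumb bar's rear face and moves with cover and lock.
- mug: White mug, 82 mm wide, 91 mm high, loose; origin at the centre of its underside.
- tape_black: Roll of black tape, 53 mm wide, 19 mm high, loose; origin at the centre of its underside.
- bit_box_1: Closed beige box, 57 x 86 x 28 mm, loose; origin at the centre of its underside.
- driver_green: Screwdriver with green handle, 153 mm long, loose; origin at the middle of its underside.
Not all that is in view belongs to the job. There is more than one size of the pack; the one meant has the size given above.

How it is judged:
At the end, for the whole second after the job is handed in: The cover is home within 2 mm, the lock slide is at the locked end (within 1.5 mm), and the pack stands flat and at rest within 50 mm of where it was (value of joint cover below 0.002 m and value of joint lock above 0.0085 m and distance of pack from where it was at the start of the episode below 0.05 m and angle between pack's own z axis and vertical below 0.1 rad and linear speed of pack below 0.02 m/s); the robot touches nothing.
It fails at once if another thing on the desk is shifted by more than 30 mm (distance of any of mug, tape_black, bit_box_1, driver_green from where it was at the start of the episode above 0.03 m).
It also fails if it takes over 35 s, if anything falls off the work surface, if the arm or the gripper's body presses on something with over 40 N, if the wrist force passes 120 N, or if a joint passes its speed limit or range.

## Working session

There is one attempt and no reset: what is moved stays moved. The work goes in short steps, Python scripts to look and compute and a tool call to move; the robot and the scene stay as the last step left them, time stands still between calls to the robot, and variables do not carry over. Pictures are saved under pics/ and viewed, at most 10 in all, crops included, and the job is handed in when it is done.

Besides the shell and the picture viewer there is one more tool, called after "Call:" as name(argument=value, ...) on one line, values as JSON. apply_moves: Moves the arm, as the interface text tells. Its arguments: {"type":"object","properties":{"moves":{"type":"array","items":{"type":"array","items":{"type":"number"}}},"newtons":{"type":"number"}},"required":["moves"]}

```bash
mkdir -p pics
cat > h.py <<'E'
import numpy as np,cv2
from station import monitor,viewer,order,manip
def cap(n,f=None):
    c=viewer.capture(n)
    if f: cv2.imwrite('pics/'+f,c['pixels'][:,:,::-1])
    return c
def ray(c,uv,z):
    R=cv2.Rodrigues(np.array(c['rvec'],float))[0];t=np.array(c['tvec'],float).ravel()
    o=-R.T@t;uv=np.atleast_2d(uv).astype(float)
    d=np.c_[(uv[:,0]-c['cx'])/c['fx'],(uv[:,1]-c['cy'])/c['fy'],np.ones(len(uv))]@R
    return o+d*((z-o[2])/d[:,2])[:,None]
def proj(c,P):
    K=np.array([[c['fx'],0,c['cx']],[0,c['fy'],c['cy']],[0,0,1.]])
    return cv2.projectPoints(np.atleast_2d(P).astype(float),np.array(c['rvec'],float),np.array(c['tvec'],float),K,None)[0][:,0]
E
python3 - <<'E'
from h import *
import pickle
a=cap('top','top0.png');b=cap('side','side0.png')
pickle.dump((a,b),open('c0.pkl','wb'))
s=monitor.state();print(s['time'],s['tool_pos'],s['eef_rot'],s['finger_gap'])
E
```

```text
0.1 [ 0.20737842 -0.50918128  0.23078195] [ 9.81364831e-01  1.92153079e-01 -6.11890887e-05 -5.08099837e-04] 0.08536183332306808
```

View pics/top0.png

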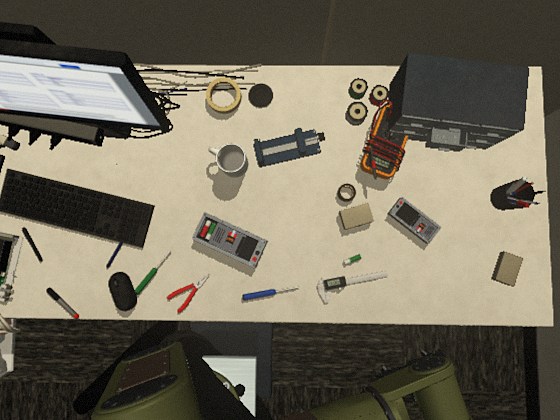

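View pics/side0.png

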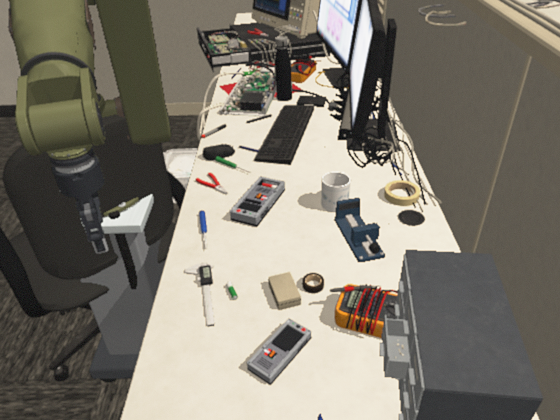

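The top view shows two packs, a large one at about (230,242) and a smaller one at about (413,221). I'll zoom in on both and measure them.

Run:
```python
from h import *
import pickle
a,b=pickle.load(open('c0.pkl','rb'))
A=a['pixels'][:,:,::-1];B=b['pixels'][:,:,::-1]
r=lambda I,x,y,w,h,k:cv2.resize(I[y:y+h,x:x+w],None,fx=k,fy=k,interpolation=cv2.INTER_CUBIC)
t=r(A,185,205,90,72,8); s=r(B,222,168,72,64,8)
cv2.imwrite('pics/t1.png',t);cv2.imwrite('pics/s1.png',s)
for uv in [(194,222),(202,212),(268,240),(255,270),(388,222),(398,197),(440,222),(428,247)]: print(uv,ray(a,uv,.036).round(3))
```

```text
(194, 222) [[0.528 0.015 0.036]]
(202, 212) [[ 0.556 -0.007  0.036]]
(268, 240) [[ 0.48  -0.194  0.036]]
(255, 270) [[ 0.396 -0.159  0.036]]
(388, 222) [[ 0.533 -0.529  0.036]]
(398, 197) [[ 0.604 -0.557  0.036]]
(440, 222) [[ 0.535 -0.673  0.036]]
(428, 247) [[ 0.465 -0.638  0.036]]
```

View pics/t1.png

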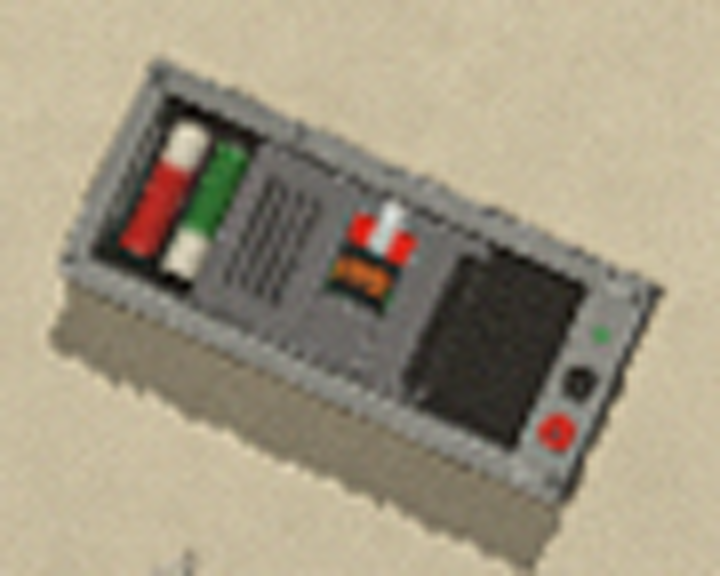

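View pics/s1.png

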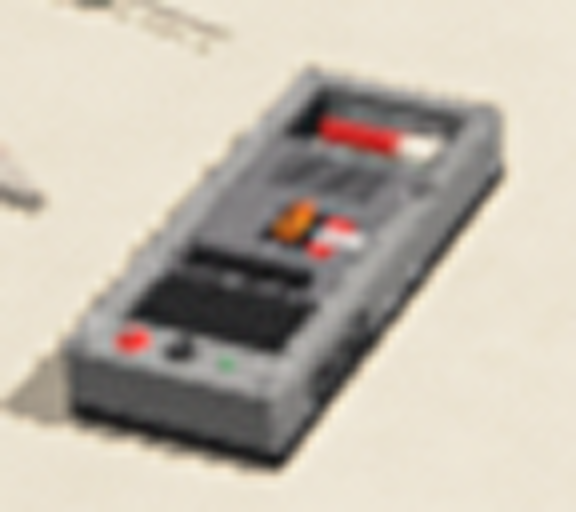

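```bash
cat > m.py <<'E'
from h import *
import pickle
a,b=pickle.load(open('c0.pkl','rb'))
f=lambda p,o:(np.array(p,float)+.5)/8-.5+np.array(o)
C=ray(a,f([(155,65),(660,290),(565,495),(65,265)],(185,205)),.036)[:,:2]
print(C.round(4),[np.linalg.norm(C[i]-C[i-1]).round(4) for i in range(4)])
c=C.mean(0);ex=(C[1]-C[0])+(C[2]-C[3]);ex/=np.linalg.norm(ex);ey=np.array([-ex[1],ex[0]])
print('c',c,'yaw',np.degrees(np.arctan2(ex[1],ex[0])))
pk=lambda P:np.c_[(P[:,:2]-c)@ex,(P[:,:2]-c)@ey].round(4)
def orange(cam,box):
    x,y,w,h=box;I=cv2.resize(cam['pixels'][y:y+h,x:x+w],None,fx=8,fy=8,interpolation=cv2.INTER_CUBIC)
    H=cv2.cvtColor(I,cv2.COLOR_RGB2HSV);m=cv2.inRange(H,(6,130,90),(18,255,255))
    n,l,s,ce=cv2.connectedComponentsWithStats(m);i=1+s[1:,4].argmax();print('st',s[i]);return f(ce[i],(x,y))
ua=orange(a,(185,205,90,72));ub=orange(b,(222,168,72,64))
print('ridge top',ua,pk(ray(a,ua,.0408)),'side',ub,pk(ray(b,ub,.038)))
print('black left edge',pk(ray(a,f([(460,260),(410,385)],(185,205)),.0418)))
print('cover front edge',pk(ray(a,f([(262,150),(200,290)],(185,205)),.0348)))
print('side bar top edges: front',pk(ray(b,f([(195,247),(312,272)],(222,168)),.0418)),'rear',pk(ray(b,f([(187,260),(305,288)],(222,168)),.0418)))
S=ray(b,f([(312,68),(500,105),(285,405),(68,350)],(222,168)),.036);print('side corners',pk(S),S.mean(0),[np.linalg.norm(S[i]-S[i-1]).round(4) for i in range(4)])
E
python3 m.py
```

```text
[[ 0.5544 -0.0125]
 [ 0.4774 -0.1916]
 [ 0.406  -0.1596]
 [ 0.4838  0.0172]] [np.float64(0.0766), np.float64(0.195), np.float64(0.0782), np.float64(0.1931)]
c [ 0.48041746 -0.08661687] yaw -113.51345087397601
st [ 335  257   57   39 1274]
st [ 272  203   45   40 1143]
ridge top [229.96565934 238.95525903] [[0.0012 0.0015]] side [258.37253937 195.39594269] [[-0.0032 -0.0008]]
black left edge [[ 0.0299  0.0201]
 [ 0.0321 -0.0263]]
cover front edge [[-0.0506  0.0265]
 [-0.0497 -0.0269]]
side bar top edges: front [[ 0.0282 -0.0248]
 [ 0.0271  0.0208]] rear [[ 0.0365 -0.0238]
 [ 0.0368  0.0227]]
side corners [[-0.1029 -0.0412]
 [-0.1046  0.0366]
 [ 0.0936  0.0419]
 [ 0.0926 -0.042 ]] [ 0.48145512 -0.08126653  0.036     ] [np.float64(0.1954), np.float64(0.0778), np.float64(0.1983), np.float64(0.0838)]
```

Large pack: about 195 x 80 mm, so it's the right one. The thumb bar's rear face is at pack x of about +37 mm in both views, and the ridge is near pack (0, 0). I'll write a move helper and go above the deck with the fingers shut.

```bash
cat > go.py <<'E'
from h import *
from scipy.spatial.transform import Rotation as Ro
c=np.array([.4804,-.0866]);yaw=np.radians(-113.5);ex=np.array([np.cos(yaw),np.sin(yaw)]);ey=np.array([-ex[1],ex[0]])
T=np.array([-ex,ey]) # pack->tool x,y: tool x=-ex, tool y=+? printed below
def to(px,py,z):
    s=monitor.state();R=Ro.from_quat(s['eef_rot'])
    P=np.r_[c+px*ex+py*ey,z]
    x=np.r_[-ex,0];zt=np.array([0,0,-1.]);G=Ro.from_matrix(np.c_[x,np.cross(zt,x),zt])
    print('shift cm',(R.inv().apply(P-s['tool_pos'])*100).round(2),'turn',(R.inv()*G).as_rotvec(degrees=True).round(2))
def st():
    s=monitor.state();d=np.array(s['tool_pos'][:2])-c
    print('t',round(s['time'],2),'pack',(d@ex).round(4),(d@ey).round(4),'z',s['tool_pos'][2].round(4),'F pack',(s['contact_force'][:2]@ex).round(2),(s['contact_force'][:2]@ey).round(2),'Fz',s['contact_force'][2].round(2),'tooly.ey',(Ro.from_quat(s['eef_rot']).apply([0,1,0])[:2]@ey).round(3))
E
python3 -c "
from go import *
st();to(.056,0,.10)"
```

```text
t 0.1 pack 0.4964 -0.0819 z 0.2308 F pack 0.5 -0.15 Fz 0.23 tooly.ey 0.715
shift cm [ 37.22 -24.91  13.11] turn [-5.000e-02 -3.000e-02 -4.434e+01]
```

Call:
apply_moves(moves=[[37.2,-24.9,13.1,0,0,-44.3,0],[37.2,-24.9,13.1,0,0,-44.3,0],[37.2,-24.9,13.1,0,0,-44.3,0],[37.2,-24.9,13.1,0,0,-44.3,0],[37.2,-24.9,13.1,0,0,-44.3,0],[37.2,-24.9,13.1,0,0,-44.3,0],[37.2,-24.9,13.1,0,0,-44.3,0],[37.2,-24.9,13.1,0,0,-44.3,0],[37.2,-24.9,13.1,0,0,-44.3,0],[37.2,-24.9,13.1,0,0,-44.3,0],[37.2,-24.9,13.1,0,0,-44.3,0],[37.2,-24.9,13.1,0,0,-44.3,0]])

```text
time: 1.1
tool_pos: [0.4593, -0.1342, 0.0985]
eef_rot: [0.836, 0.549, -0.0, -0.001]
contact_force: [-0.2, -1.1, -1.1]
finger_gap: -0.0001
gripper_force: 0.0
```

```bash
python3 -c "
from go import *
st();to(.056,0,.10);to(.056,0,.036);print(monitor.state()['finger_gap'])"
```

```text
t 1.1 pack 0.052 -0.0004 z 0.0985 F pack 1.05 0.29 Fz -1.08 tooly.ey 1.0
shift cm [-0.4   0.04 -0.15] turn [-0.13 -0.03  0.16]
shift cm [-0.4   0.05  6.25] turn [-0.13 -0.03  0.16]
-0.00014069730330323337
```

Call:
apply_moves(moves=[[0,0,0,0,0,0,0],[0,0,0,0,0,0,0],[0,0,0,0,0,0,0]])

```text
time: 1.35
tool_pos: [0.4577, -0.1394, 0.1006]
eef_rot: [0.837, 0.548, 0.0, 0.0]
contact_force: [0.2, 1.0, 1.2]
finger_gap: -0.0004
gripper_force: 0.0
```

```bash
python3 -c "
from go import *
st();to(.056,0,.10);to(.056,0,.036);cap('side','s2.png');c_=cv2.imread('pics/s2.png')[150:250,200:320];cv2.imwrite('pics/s2c.png',cv2.resize(c_,None,fx=6,fy=6,interpolation=cv2.INTER_CUBIC))"
```

```text
t 1.35 pack 0.0575 0.0002 z 0.1006 F pack -0.99 -0.23 Fz 1.19 tooly.ey 1.0
shift cm [ 0.15 -0.02  0.06] turn [ 0.02  0.01 -0.09]
shift cm [ 0.15 -0.02  6.46] turn [ 0.02  0.01 -0.09]
```

View pics/s2c.png

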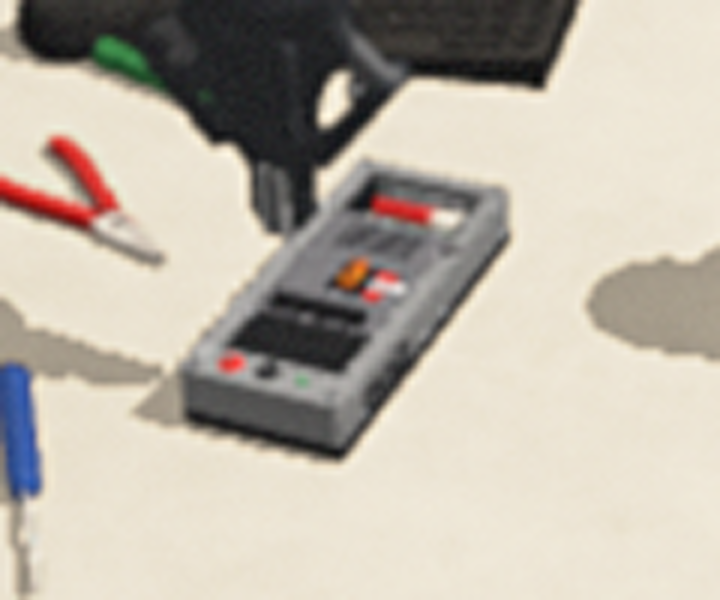

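The side view shows the shut fingers above the pack (tip at crop (283,232)), with everything still in place. Descending behind the thumb bar.

Call:
apply_moves(moves=[[0,0,1.5,0,0,0,0],[0,0,3,0,0,0,0],[0,0,4.5,0,0,0,0],[0,0,5.5,0,0,0,0],[0,0,6.0,0,0,0,0],[0,0,6.3,0,0,0,0],[0,0,6.4,0,0,0,0],[0,0,6.4,0,0,0,0],[0,0,6.4,0,0,0,0]])

```text
time: 2.15
tool_pos: [0.4583, -0.1386, 0.0369]
eef_rot: [0.836, 0.548, 0.0, 0.0]
contact_force: [-0.4, 0.3, 0.2]
finger_gap: -0.0001
gripper_force: 0.0
```

```bash
python3 -c "
from go import *
st();a=cap('top');b=cap('side')
r=lambda c,x,y:cv2.resize(c['pixels'][y:y+72,x:x+80,::-1],None,fx=5,fy=5,interpolation=cv2.INTER_CUBIC)
cv2.imwrite('pics/d3.png',np.hstack([r(a,190,205),r(b,222,165)]))"
```

```text
t 2.15 pack 0.0565 0.0005 z 0.0369 F pack -0.09 -0.51 Fz 0.23 tooly.ey 1.0
```

View pics/d3.png

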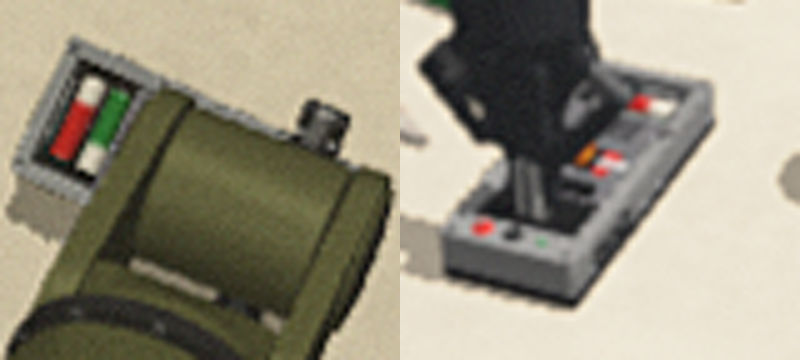

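The fingers stand on the deck behind the bar (tips at right crop about (530,215)), with no contact force. Pushing gently toward -x.

Call:
apply_moves(moves=[[0.4,0,0,0,0,0,0],[0.8,0,0,0,0,0,0],[1.2,0,0,0,0,0,0],[1.6,0,0,0,0,0,0],[2.0,0,0,0,0,0,0],[2.4,0,0,0,0,0,0],[2.8,0,0,0,0,0,0],[3.2,0,0,0,0,0,0],[3.6,0,0,0,0,0,0],[4.0,0,0,0,0,0,0],[4.2,0,0,0,0,0,0],[4.2,0,0,0,0,0,0]])

```text
time: 3.25
tool_pos: [0.4749, -0.0995, 0.0362]
eef_rot: [0.836, 0.548, -0.0, -0.0]
contact_force: [-0.9, -0.0, 0.5]
finger_gap: 0.0003
gripper_force: 0.0
```

```bash
python3 -c "
from go import *
st()"
```

```text
t 3.25 pack 0.014 0.0001 z 0.0362 F pack 0.4 -0.79 Fz 0.47 tooly.ey 1.0
```

Call:
apply_moves(moves=[[0.2,0,0,0,0,0,0],[0.4,0,0,0,0,0,0],[0.5,0,0,0,0,0,0],[0.6,0,0,0,0,0,0],[0.6,0,0,0,0,0,0]])

```text
time: 3.67
tool_pos: [0.4772, -0.0943, 0.0362]
eef_rot: [0.836, 0.548, -0.0, -0.0]
contact_force: [0.1, -0.1, -0.5]
finger_gap: 0.0
gripper_force: 0.0
```

```bash
python3 -c "
from go import *
st()"
```

```text
t 3.67 pack 0.0083 0.0001 z 0.0362 F pack 0.1 0.1 Fz -0.51 tooly.ey 1.0
```

Call:
apply_moves(moves=[[0.1,0,0,0,0,0,0],[0.2,0,0,0,0,0,0],[0.2,0,0,0,0,0,0]])

```text
time: 3.92
tool_pos: [0.4778, -0.0929, 0.0362]
eef_rot: [0.836, 0.548, -0.0, 0.0]
contact_force: [-2.2, -4.6, 0.4]
finger_gap: 0.0003
gripper_force: 2.6
```

Call:
apply_moves(moves=[[0.1,0,0,0,0,0,0],[0.2,0,0,0,0,0,0],[0.2,0,0,0,0,0,0]])

```text
time: 4.17
tool_pos: [0.4787, -0.0912, 0.0363]
eef_rot: [0.836, 0.548, -0.0, 0.0]
contact_force: [-2.7, -5.4, 0.2]
finger_gap: 0.0002
gripper_force: 3.0
```

```bash
python3 -c "
from go import *
st();b=cap('side');a=cap('top')
r=lambda c,x,y:cv2.resize(c['pixels'][y:y+72,x:x+80,::-1],None,fx=5,fy=5,interpolation=cv2.INTER_CUBIC)
cv2.imwrite('pics/d4.png',np.hstack([r(a,185,200),r(b,222,165)]))"
```

```text
t 4.17 pack 0.0049 0.0002 z 0.0363 F pack 6.04 -0.32 Fz 0.24 tooly.ey 1.0
```

View pics/d4.png

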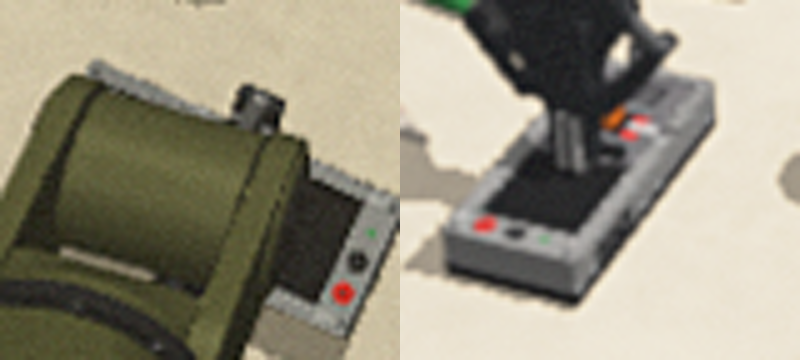

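Force rose to 6 N at the stop and the orange ridge has moved on with the cover (right crop (615,120)). I'll back off, hop over to the ridge's -y side and measure again.

Call:
apply_moves(moves=[[-0.5,0,0,0,0,0,0],[-0.8,0,0,0,0,0,0],[-0.8,0,-1.5,0,0,0,0],[-0.8,0,-3,0,0,0,0],[1.5,-1.5,-3,0,0,0,0],[4.6,-3,-3,0,0,0,0],[4.6,-3,-3,0,0,0,0],[4.6,-3,-3,0,0,0,0],[4.6,-3,-3,0,0,0,0]])

```text
time: 5.02
tool_pos: [0.4698, -0.0369, 0.0664]
eef_rot: [0.836, 0.548, 0.0, 0.0]
contact_force: [-0.2, -0.1, -0.3]
finger_gap: -0.0
gripper_force: 0.0
```

```bash
python3 -c "
from go import *
import m
st();b=cap('side');x=cap('top')
u=m.orange(b,(222,158,82,64));print(u,m.pk(ray(b,u,.038)))
cv2.imwrite('pics/d5.png',cv2.resize(b['pixels'][150:235,215:310,::-1],None,fx=7,fy=7,interpolation=cv2.INTER_CUBIC))" | grep -v -e side -e edge -e '^c'
```

```text
[[ 0.5544 -0.0125]
 [ 0.4774 -0.1916]
 [ 0.406  -0.1596]
 [ 0.4838  0.0172]] [np.float64(0.0766), np.float64(0.195), np.float64(0.0782), np.float64(0.1931)]
st [ 335  257   57   39 1274]
st [ 272  203   45   40 1143]
 [ 0.0321 -0.0263]]
 [-0.0497 -0.0269]]
 [ 0.0271  0.0208]] rear [[ 0.0365 -0.0238]
 [ 0.0368  0.0227]]
 [-0.1046  0.0366]
 [ 0.0936  0.0419]
 [ 0.0926 -0.042 ]] [ 0.48145512 -0.08126653  0.036     ] [np.float64(0.1954), np.float64(0.0778), np.float64(0.1983), np.float64(0.0838)]
t 5.02 pack -0.0414 -0.0296 z 0.0664 F pack 0.14 -0.18 Fz -0.27 tooly.ey 1.0
st [322 226  40  38 976]
[264.33875512 188.23411885] [[-0.0432 -0.0005]]
```

View pics/d5.png

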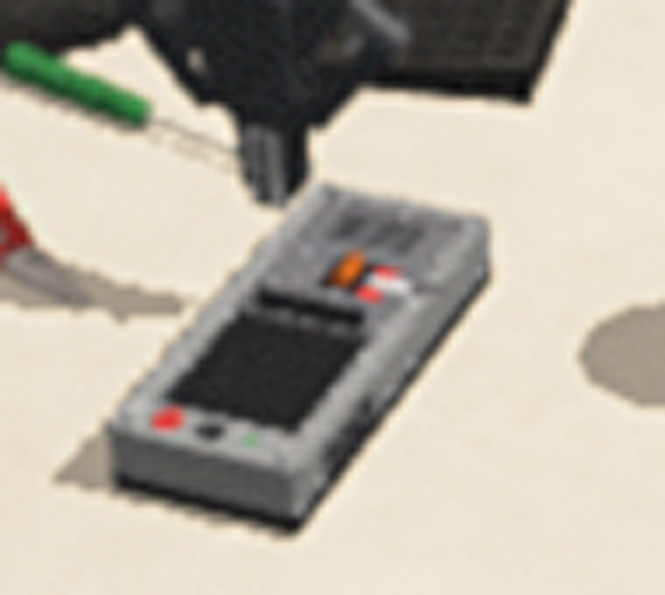

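The cover is flush over the cells, and the orange ridge (crop (348,270)) sits at pack (-42, 0) mm, as expected. The red field still shows. I'll lower the fingers beside the ridge and push +y.

Call:
apply_moves(moves=[[0,0,1,0,0,0,0],[0,0,2,0,0,0,0],[0,0,2.6,0,0,0,0],[0,0,2.9,0,0,0,0],[0,0,2.9,0,0,0,0],[0,0.4,2.9,0,0,0,0],[0,0.8,2.9,0,0,0,0],[0,1.0,2.9,0,0,0,0],[0,1.2,2.9,0,0,0,0],[0,1.2,2.9,0,0,0,0]], newtons=60)

```text
time: 5.95
tool_pos: [0.4811, -0.0416, 0.0373]
eef_rot: [0.837, 0.548, 0.0, 0.0]
contact_force: [-0.4, 0.2, 0.0]
finger_gap: 0.0
gripper_force: 0.0
```

Call:
apply_moves(moves=[[0,0.1,0,0,0,0,0],[0,0.2,0,0,0,0,0],[0,0.3,0,0,0,0,0],[0,0.3,0,0,0,0,0]])

```text
time: 6.28
tool_pos: [0.4836, -0.0426, 0.0373]
eef_rot: [0.836, 0.548, 0.0, 0.0]
contact_force: [-0.7, -0.8, -0.2]
finger_gap: 0.0001
gripper_force: 0.0
```

Call:
apply_moves(moves=[[0,0.1,0,0,0,0,0],[0,0.2,0,0,0,0,0],[0,0.3,0,0,0,0,0],[0,0.3,0,0,0,0,0]])

```text
time: 6.62
tool_pos: [0.4864, -0.0439, 0.0373]
eef_rot: [0.836, 0.548, 0.0, 0.0]
contact_force: [0.4, 0.2, 0.0]
finger_gap: 0.0
gripper_force: 0.0
```

```bash
python3 -c "
from go import *
st()"
```

```text
t 6.62 pack -0.0416 -0.0116 z 0.0373 F pack -0.37 0.25 Fz 0.04 tooly.ey 1.0
```

Call:
apply_moves(moves=[[0,0.1,0,0,0,0,0],[0,0.2,0,0,0,0,0],[0,0.2,0,0,0,0,0]])

```text
time: 6.87
tool_pos: [0.4879, -0.0445, 0.0372]
eef_rot: [0.836, 0.548, -0.0, -0.0]
contact_force: [-2.3, 0.7, 1.3]
finger_gap: -0.0001
gripper_force: 1.3
```

Call:
apply_moves(moves=[[0,0.1,0,0,0,0,0],[0,0.2,0,0,0,0,0],[0,0.2,0,0,0,0,0]])

```text
time: 7.12
tool_pos: [0.4899, -0.0454, 0.0372]
eef_rot: [0.836, 0.548, -0.0, -0.0]
contact_force: [-1.4, 1.5, 0.9]
finger_gap: 0.0004
gripper_force: 0.8
```

Call:
apply_moves(moves=[[0,0.1,0,0,0,0,0],[0,0.2,0,0,0,0,0],[0,0.2,0,0,0,0,0]])

```text
time: 7.37
tool_pos: [0.492, -0.0463, 0.0373]
eef_rot: [0.836, 0.548, 0.0, 0.0]
contact_force: [0.1, -0.6, -0.7]
finger_gap: 0.0002
gripper_force: 0.1
```

```bash
python3 -c "
from go import *
import m
st();b=cap('side')
u=m.orange(b,(222,158,82,64));print(u,m.pk(ray(b,u,.038)))
cv2.imwrite('pics/d6.png',cv2.resize(b['pixels'][150:235,215:310,::-1],None,fx=7,fy=7,interpolation=cv2.INTER_CUBIC))" | tail -3
```

```text
t 7.37 pack -0.0416 -0.0054 z 0.0373 F pack 0.51 0.28 Fz -0.72 tooly.ey 1.0
st [ 331  227   42   42 1128]
[265.61779699 188.60316933] [[-0.0428  0.0039]]
```

View pics/d6.png

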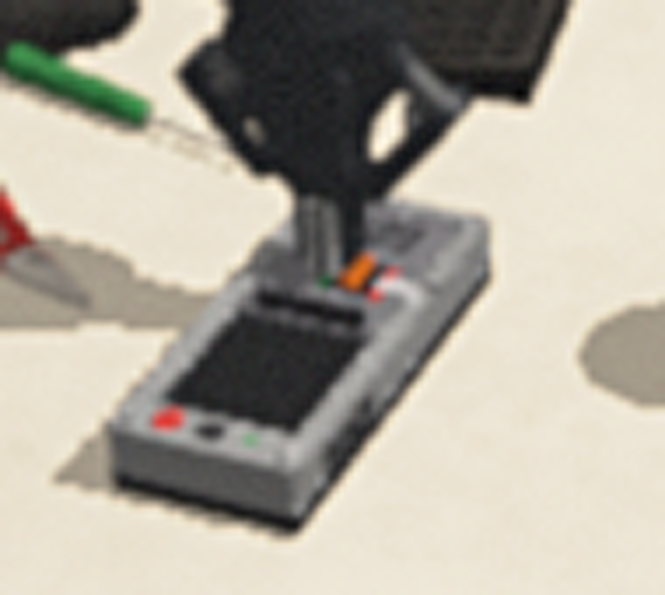

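The ridge has moved about 4.5 mm (crop (358,272)), so it's approaching the detent. Continuing.

Call:
apply_moves(moves=[[0,0.1,0,0,0,0,0],[0,0.2,0,0,0,0,0],[0,0.2,0,0,0,0,0]])

```text
time: 7.67
tool_pos: [0.4938, -0.0471, 0.0374]
eef_rot: [0.836, 0.548, 0.0, 0.0]
contact_force: [0.2, -0.4, 0.7]
finger_gap: 0.0003
gripper_force: 0.0
```

Call:
apply_moves(moves=[[0,0.1,0,0,0,0,0],[0,0.2,0,0,0,0,0],[0,0.2,0,0,0,0,0]])

```text
time: 7.92
tool_pos: [0.4955, -0.0479, 0.0373]
eef_rot: [0.836, 0.548, 0.0, 0.0]
contact_force: [0.2, -0.2, -0.2]
finger_gap: 0.0
gripper_force: 0.0
```

Call:
apply_moves(moves=[[0,0.1,0,0,0,0,0],[0,0.15,0,0,0,0,0],[0,0.15,0,0,0,0,0]])

```text
time: 8.17
tool_pos: [0.4968, -0.0484, 0.0373]
eef_rot: [0.836, 0.548, -0.0, -0.0]
contact_force: [-0.2, 0.1, -0.1]
finger_gap: -0.0002
gripper_force: 0.0
```

```bash
python3 -c "
from go import *
import m
st();b=cap('side')
u=m.orange(b,(222,158,82,64));print(u,m.pk(ray(b,u,.038)))" | tail -3
```

```text
t 8.17 pack -0.0416 -0.0002 z 0.0373 F pack 0.02 -0.23 Fz -0.13 tooly.ey 1.0
st [ 344  229   42   41 1086]
[267.30570902 188.89168969] [[-0.0432  0.0092]]
```

It snapped over: the ridge is now at about +9.7 mm. Retreating to check.

Call:
apply_moves(moves=[[0,-0.5,0,0,0,0,0],[0,-0.8,0,0,0,0,0],[0,-0.8,-2,0,0,0,0],[0,-0.8,-4,0,0,0,0],[0,-3,-7,0,0,0,0],[0,-6,-10,0,0,0,0],[0,-6,-10,0,0,0,0],[0,-6,-10,0,0,0,0],[0,-6,-10,0,0,0,0]])

```text
time: 8.97
tool_pos: [0.4417, -0.0244, 0.1371]
eef_rot: [0.836, 0.548, 0.0, 0.0]
contact_force: [-0.2, -0.2, -1.2]
finger_gap: 0.0002
gripper_force: 0.0
```

```bash
python3 -c "
from go import *
import m
st();b=cap('side')
u=m.orange(b,(222,158,82,64));print(u,m.pk(ray(b,u,.038)))
cv2.imwrite('pics/d7.png',cv2.resize(b['pixels'][150:235,215:310,::-1],None,fx=7,fy=7,interpolation=cv2.INTER_CUBIC))" | tail -3
```

```text
t 8.97 pack -0.0416 -0.0603 z 0.1371 F pack 0.24 -0.11 Fz -1.18 tooly.ey 1.0
st [ 343  230   43   40 1118]
[267.2138864  188.91435599] [[-0.043  0.009]]
```

View pics/d7.png

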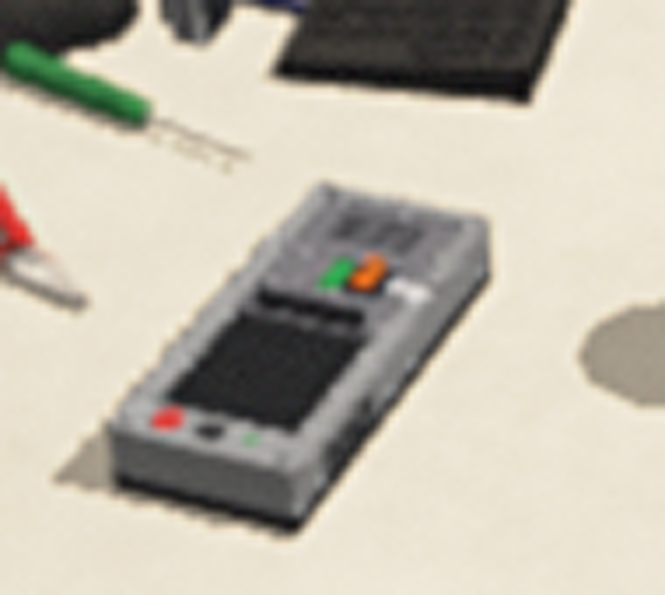

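The green field shows (338,275), the red field is gone, the cover is home and the arm is clear.

```bash
python3 -c "
from station import order
print(order.job_done())"
```

```text
the job is handed in; nothing more can be done
None
```

The cover is pushed fully home and the lock slide has snapped across with the green field showing; the pack moved only a few millimetres at most, the arm is clear, and the job was handed in about 9 s in (no verdict was returned).

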